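Load and start the rapid-test cassette reader

TASK

Get the test cassette read: with a fingertip, push the cassette that sticks out of the reader's tray all the way into its nest, flush with the tray's front; then push the sprung tray in past its stop pin and let go, so that it springs back and stays latched on the pin at the reading position; then press the green start key on top and let it come up again. Do not press the start key before the tray is latched, do not lift or draw the cassette out of its nest, and leave the things standing round the reader where they are.

Things in the scene. Friction and masses are not known exactly. Their poses are not given: they have to be found in the camera images.
- reader: White cassette reader on a grey base plate (226 x 148 mm, top 12 mm high, x -96 to +130 mm), fixed to the bench. Origin on the bench under it; x points inward, the way the tray is pushed (away from the robot), z up. White housing x -30 to +124 mm, y -48 to +48 mm, top 87 mm high; the tilted display at its back (x above 50 mm) rises to 115 mm.
- tray (a joint): Travel of the grey sprung tray along reader x, m: 0 = out (start), 0.060 = inner stop. A damped spring pushes out: 3 N at 0, 6 N at 0.060, plus 30 N per m/s of speed and about 2 N while the latch tooth passes the pin (0.010 to 0.040). By 0.045 the pin has dropped; let go, the tray returns at about 0.15 m/s and rests on the pin at 0.038 (reading position). Let go earlier, it returns to 0.
- tray_front (a point): Middle of the tray's front face, 42 mm above the bench, moves with the tray, axes as the reader's. The flat face is 134 mm wide and 28 to 42 mm above the bench (to 56 mm beside the nest's 29 mm wide mouth). At tray 0 it stands 78 mm before the housing, at the inner stop 18 mm; all is free in front. A fingertip ending 30 to 36 mm above the bench meets both this face and the cassette's end.
- nest (a point): Where the origin of the cassette lies when it is home: on the nest floor 37 mm behind the tray's front face; moves with the tray; axes as the reader's. The nest has 9 mm high side walls (1.3 mm clearance each side), an end wall, and is open at the front and top.
- cassette: White plastic test cassette, 74 x 26 x 8 mm, 16 g, loose, lying flat in the tray's nest with its length along x; origin at the centre of its underside (42 mm above the bench). At the start its front end sticks out 10 to 22 mm beyond the tray's front face; home = front end flush with the front face, within about 3 mm. It slides with almost no force and may slip out 1 or 2 mm when the tray snaps back.
- latch (a joint): Steel rocker latch with the stop pin, on the reader's right flank (y = -60 mm), rad: 0 = pin down; about 0.1 while the tooth passes. Pressing the orange release pad at its rear end (x 81 to 103 mm, 65 mm high) lifts the pin and lets the tray out.
- start_top (a point): Centre of the top of the round green start key (22 mm across) on the housing's top, 95.5 mm above the bench, 12 mm behind the reader's origin (x = +12 mm), y = 0. Pressed straight down.
- start (a joint): Travel of the start key, m: 0 = up, 0.005 = fully down; sprung, 1.8 N at the start and 4.8 N fully down. It counts as pressed beyond 0.0035.
- specimen_cup: Specimen cup with red cap, 60 mm across, 66 mm high, loose; origin under its centre. Cup, dropper and carton stand in a row 0.13 m to the reader's right (-y), x -0.11 to +0.05 m, in any order.
- dropper: Small white dropper bottle with red tip, 26 mm across, 66 mm high, loose; origin under its centre.
- small_carton: Small white carton, 36 x 60 x 24 mm, loose; origin under its centre.
- timer: Digital bench timer, 66 x 64 x 18 mm, loose, left of the reader; origin under its centre.
- marker: Black and white marker pen, 130 mm long along its y axis, 13 mm thick, loose; origin under its centre.
- pipette: Pipette lying on its side, 238 mm long along its y axis, 26 mm high, loose; origin under its centre.
- kit_box: Small white and orange kit carton, 51 x 62 x 35 mm, loose; origin under its centre.
There are look-alikes about, which are no part of the job. There is more than one size of the cassette; the job needs the smaller.

How it is judged:
On the way, in this order (a step that is already met when the one before it is completed fails the run):
1. the cassette is pushed home in its nest, before the tray is in (x of cassette in the frame of nest between -0.004 and 0.003 m and z of cassette in the frame of nest below 0.004 m and value of joint tray below 0.034 m).
2. the tray has come back onto its stop pin and stays there by itself, with the cassette home (value of joint tray between 0.035 and 0.042 m and x of cassette in the frame of nest between -0.004 and 0.003 m and z of cassette in the frame of nest below 0.004 m and contact force between each of the fingers, the arm and tray below 0.2 N and contact force between the fingers and cassette below 0.2 N and value of joint latch below 0.03 rad), for 0.2 s.
3. the start key is pressed with the tray latched (value of joint start above 0.0035 m and value of joint tray between 0.035 and 0.042 m and x of cassette in the frame of nest between -0.004 and 0.003 m and z of cassette in the frame of nest below 0.004 m).
At the end, for the whole second after the job is handed in: The tray rests latched on its stop pin (tray joint 0.035 to 0.042, latch down), the cassette lies flat in its nest within 4 mm of home, the start key has been pressed and is up again, and nothing is touched (value of joint tray between 0.035 and 0.042 m and x of cassette in the frame of nest between -0.004 and 0.003 m and z of cassette in the frame of nest below 0.004 m and value of joint latch below 0.03 rad and value of joint start below 0.001 m and linear speed of cassette below 0.02 m/s).
It fails at once if the start key is pressed before the tray is latched at the reading position (value of joint start above 0.0025 m and not (value of joint tray between 0.035 and 0.042 m)).
It fails at once if the cassette is lifted or drawn out of its nest (z of cassette in the frame of nest above 0.007 m or x of cassette in the frame of nest below -0.035 m).
It fails at once if a thing standing round the reader is moved by more than 2 cm (distance of any of specimen_cup, dropper, small_carton, timer, marker, pipette, kit_box from where it was at the start of the episode above 0.02 m).
It also fails if it takes over 48 s, if anything falls off the work surface, if the arm or the gripper's body presses on something with over 40 N, if the wrist force passes 120 N, or if a joint passes its speed limit or range.

ROBOT

A 6-joint arm with a two-finger parallel gripper is mounted at the origin on a cart in front of the work surface, level with it; the furniture and walls round the work are solid. World frame = base frame: x ahead of the robot, y to its left, z up, the work surface at z = 0. Lengths are in m, angles in rad, forces in N, time in s.
With the tool pointing down it reaches from about 0.25 to 0.775 m from the base axis. Payload 4 kg.
Tool frame: the origin (TCP) lies on the centre line of the jaws, within the pads' length; the fingertips stand 25 mm ahead of it and the grasp point (between the pads) lies 6 mm ahead of it (arm.finger_overhang is the distance from the TCP to the fingertips, in m); z points along the fingers, y is the direction in which the jaws open and shut (so a half turn about z gives the same grasp; the last joint's range is limited). The gripper opens to 85 mm and grips with 20 to 120 N. Pads are 22 mm wide; open, the fingers measure 114 mm over their backs; the gripper's body (76 mm by 85 mm) begins 54 mm behind the grasp point. The pads swing forward as they close: fully open they stand 13 mm farther back than shut.
Start: joints at [1.222, 0.087, 1.371, -0, 1.684, -0.103], TCP at [0.134, 0.533, 0.256] pointing down, gripper open.
Joint ranges: [-3.1, 3.1], [-0.76, 2.03], [0.27, 2.55], [-1.08, 4.22], [0.17, 2.65], [-2.57, 2.57]. Speed limits (rad/s): [2.79, 2.79, 3.14, 3.14, 3.14, 3.14].

INTERFACE

Orientations are given as a unit quaternion [x, y, z, w].
In Python, from workcell import arm, imaging, workorder, recognise, pinpoint gives the robot as it stands. The module is installed in compiled form; this text tells all that it offers.
- The arm moves only by the shell command python3 -m crank 'ROWS' [FORCE]. ROWS is text: rows parted by semicolons, each of 7 numbers parted by spaces: the shift along the tool's x, y, z in mm, then the turn, a rotation vector about the tool's x, y, z in rad, then the opening in per cent of the stroke, from 0 (shut) to 100 (fully open). In form: tx ty tz rx ry rz hand; .... A call has 1 to 5 rows; each row shifts and turns the commanded pose from where the row before left it, along the tool's axes as they then stand; what a row does not reach is not made up. A row lasts 1/10 s, in which the tool goes at most 50 mm and 8.59 degrees, less where a joint would pass 70% of its speed; a pose out of reach is approached as far as the arm can. A call is refused whole if a number of a shift passes 50 or a number of a turn 0.15, either way. A call with a gripper value outside its range is refused whole. The fingers move at their own pace and stop on an object; FORCE is the grip in N (left out, the last holds). Time passes only in rows, so rows that do not move let the fingers close. It gives the time, the measured TCP pose, the force and the opening at its end, in the units of the state.
- arm.observe(): the state, without advancing time (a new reading comes with each control period).
- imaging.capture(name): name is "side" or "top" or "wrist"; returns (picture, depth): 480x640x3 uint8, red, green, blue; 480x640 float32, m along the optical axis (not along the pixel's ray), 0 where there is no reading.
- imaging.get_calibration(name): a dict with "vfov" (degrees; the focal length in pixels is half the picture's height over the tangent of half this angle, whatever the lens; pixels are square), "cx", "cy" (the principal point, pixels), "cam_to_world" (4x4, takes a point from camera to world coordinates). Camera axes: x right, y down, z forward; pixel columns grow to the right and rows downward; lengths in m; the calibration is good to about 2 mm. The wrist camera is an equidistant fisheye: a pixel r from the principal point sees the ray r / f radians off the axis. A picture is of the moment at which its call begins: read the wrist's pose just before it. get_calibration takes no time and is no camera call; for the wrist camera it gives the pose at the moment of the call.
- workorder.hand_in(): hands the job in, once; it reports no verdict.
Trained networks look in the newest picture that a camera, given by its name, has taken for a name from the list of things; names that differ only in an ending like _2 or _b are one class to them, and where a whole thing is asked for, a point or a joint stands for the part that bears it (a point fixed in the world has none). Each returns a list of dicts, best first, with "confidence" (0 to 1); they miss things now and then, are a little off and sometimes report something else, mostly with a low value. They report only what shows in the picture. A call takes as long as a camera call. They do not tell look-alikes from the thing itself.
- recognise(camera, target): "bbox" ([centre column, centre row, width, height] in pixels, round what is visible of it).
- pinpoint(camera, target): "position" ([column, row] in pixels: a listed point, or the origin of a listed thing).
The state is a dict: "t": time; "q": joint angles; "dq": joint speeds; "effort": joint torques, N m; "position": TCP position; "ee_rot": TCP orientation; "ft_force": force on the tool from outside, world axes, zero at the start; "torque": the same for the moment, N m; "grip_width": finger opening in m.
Only numpy, scipy, OpenCV 4.12 (cv2) and the standard library are available. Lean on these libraries where they do the work, as an engineer would, in place of code of your own. Each camera call takes 0.05 s, during which the arm holds its last target.

## Working session

There is one attempt and no reset: what is moved stays moved. The work goes in short steps, Python scripts to look and compute and a shell command to move; the robot and the scene stay as the last step left them, time stands still between calls to the robot, and variables do not carry over. Pictures are saved under pics/ and viewed, and the job is handed in when it is done.

```bash
mkdir -p pics; ls; cat > h.py <<'E'
import numpy as np, cv2
from workcell import arm, imaging, workorder, recognise, pinpoint
def cap(n,fn):
    c=imaging.get_calibration(n); p,d=imaging.capture(n)
    cv2.imwrite('pics/'+fn+'.png',p[:,:,::-1]); np.savez('/tmp/'+fn,d=d,**{k:np.array(v) for k,v in c.items()})
    return p,d,c
def ray(c,u,v,n):
    f=240/np.tan(np.radians(c['vfov'])/2)
    x=(u-c['cx'])/f;y=(v-c['cy'])/f
    if n=='wrist':
        r=np.hypot(x,y); s=np.sin(r)/r if r>1e-9 else 1
        dd=np.array([x*s,y*s,np.cos(r)])
    else: dd=np.array([x,y,1.])
    T=np.array(c['cam_to_world']); return T[:3,3],T[:3,:3]@dd
def atz(c,u,v,n,z):
    o,d=ray(c,u,v,n); return o+d*(z-o[2])/d[2]
E
python3 - <<'E'
from h import *
s=arm.observe();print(s['t'],s['position'],s['ee_rot'],s['ft_force'],arm.finger_overhang)
Z={'tray_front':.042,'nest':.042,'cassette':.042,'start_top':.0955,'reader':0,'timer':0,'marker':0,'pipette':0,'kit_box':0,'specimen_cup':0,'dropper':0,'small_carton':0}
for n in ['top','side']:
    p,d,c=cap(n,n+'0')
    print(n,c['vfov'])
    for t in (Z if n=='top' else ['tray_front','cassette','start_top','nest','reader']):
        for r in pinpoint(n,t)[:2]:
            print(t,round(r['confidence'],2),np.round(r['position'],1),atz(c,*r['position'],n,Z[t]).round(4))
E
```

```text
pics
0.0 [0.13369582 0.5330388  0.25510387] [ 1.22608813e-01  9.92454429e-01 -1.10767851e-03 -2.40708990e-04] [-0.02687047 -0.24250103  0.70397443] 0.025
top 42.26878312748331
tray_front 0.84 [329.2 239.5] [ 0.5044 -0.1959  0.042 ]
nest 0.57 [335.  226.8] [ 0.5413 -0.2139  0.042 ]
cassette 0.8 [431.9 244.2] [ 0.4832 -0.4922  0.042 ]
cassette 0.68 [329.6 230.6] [ 0.5305 -0.1979  0.042 ]
start_top 0.37 [345.7 197.6] [ 0.6146 -0.2443  0.0955]
reader 0.92 [344.4 207.9] [ 0.6056 -0.2457  0.    ]
reader 0.44 [182.2 298.9] [0.3473 0.2347 0.    ]
timer 0.8 [249.6 253.2] [0.4764 0.0378 0.    ]
marker 0.64 [391.7 220. ] [ 0.5654 -0.3852  0.    ]
pipette 0.97 [206.6 238.8] [0.5225 0.164  0.    ]
pipette 0.63 [333.1 236.8] [ 0.5191 -0.2093  0.    ]
kit_box 0.83 [182.5 298.9] [0.3473 0.2339 0.    ]
specimen_cup 0.75 [370.2 260.6] [ 0.4454 -0.3162  0.    ]
dropper 0.4 [393.5 217.7] [ 0.5722 -0.3908  0.    ]
small_carton 0.5 [383.7 242.6] [ 0.498  -0.3583  0.    ]
side 42.353436361986674
tray_front 0.61 [336.8 259.3] [ 0.5106 -0.1907  0.042 ]
tray_front 0.55 [373.4 276.8] [ 0.5645 -0.3165  0.042 ]
cassette 0.94 [377.4 336.9] [ 0.4594 -0.5728  0.042 ]
cassette 0.64 [343.  258.7] [ 0.5281 -0.1929  0.042 ]
start_top 0.19 [337.4 361.8] [ 0.3167 -0.6957  0.0955]
nest 0.9 [348.3 264.7] [ 0.5284 -0.2312  0.042 ]
reader 0.97 [376.7 275.1] [ 0.6103 -0.2405  0.    ]
```

```bash
python3 - <<'E'
import cv2
a=cv2.imread('pics/top0.png')[150:310,230:450];cv2.imwrite('pics/t0c.png',cv2.resize(a,None,fx=3.6,fy=3.6,interpolation=cv2.INTER_CUBIC))
a=cv2.imread('pics/side0.png');cv2.imwrite('pics/s0c.png',cv2.resize(a[190:340,280:480],None,fx=4,fy=4,interpolation=cv2.INTER_CUBIC))
E
```

```text
(no output)
```

View pics/t0c.png

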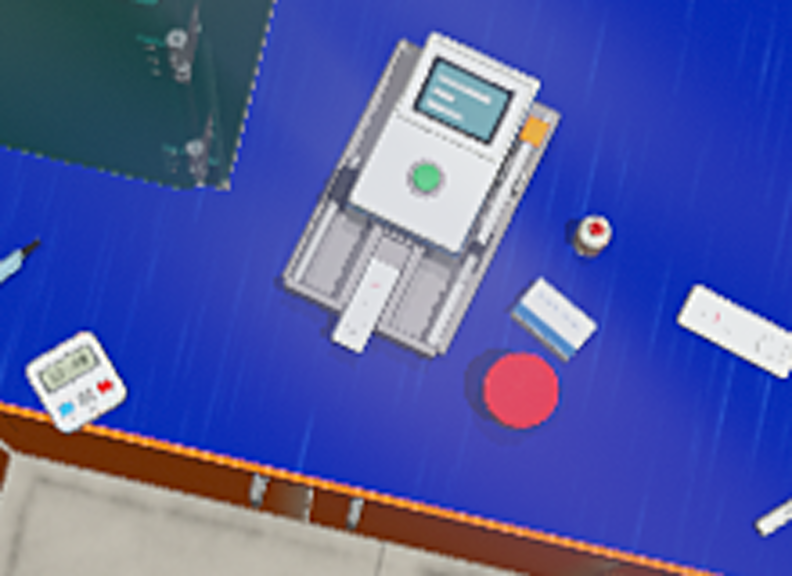

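View pics/s0c.png

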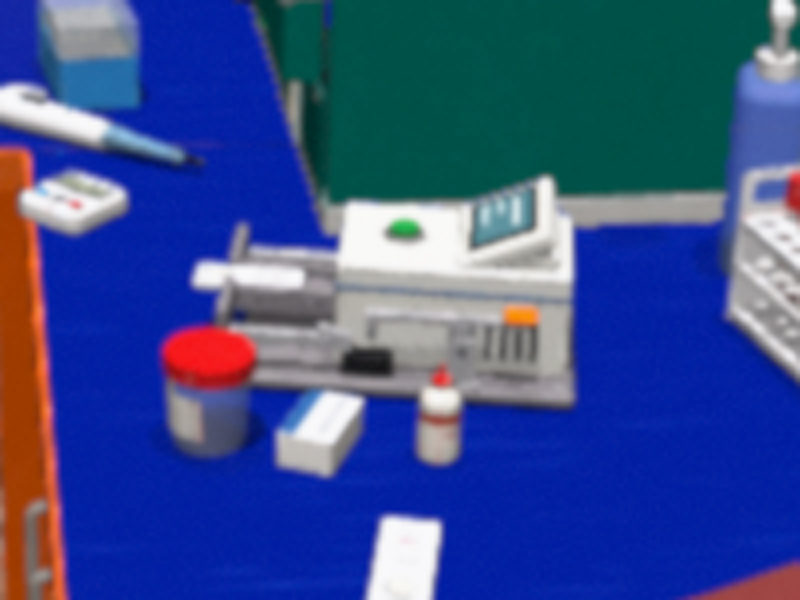

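View pics/side0.png

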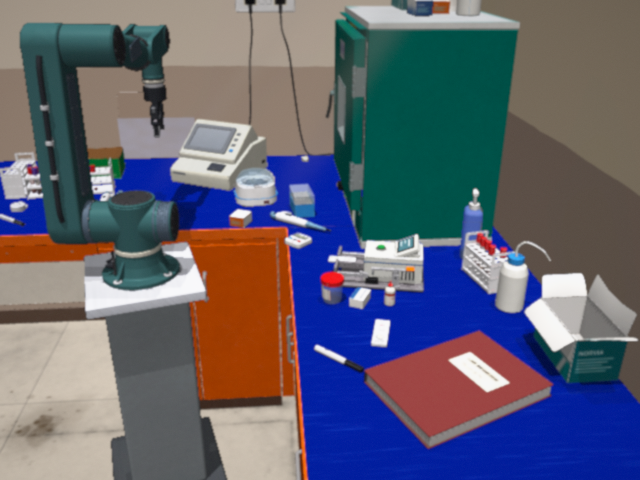

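The crops show the white cassette sticking out at the tray's lower-left front, top crop about (365,335), and the green key at (427,177). The look-alike larger cassette lies at right. The reader's yaw is about -24°. Next I check the whole top view for obstacles.

```bash
python3 - <<'E'
from h import *
z=np.load('/tmp/top0.npz');d=z['d'];c={k:z[k] for k in z.files}
f=240/np.tan(np.radians(c['vfov'])/2)
v,u=np.mgrid[:480,:640]
P=np.stack([(u-c['cx'])/f*d,(v-c['cy'])/f*d,d],-1)@c['cam_to_world'][:3,:3].T+c['cam_to_world'][:3,3]
# fridge extents: points high, near
m=(d>0)&(P[...,2]>.13)&(P[...,0]>.2)
for x0 in np.arange(.2,1.2,.1):
    row=[]
    for y0 in np.arange(-.8,.8,.1):
        k=(d>0)&(abs(P[...,0]-x0-.05)<.05)&(abs(P[...,1]-y0-.05)<.05)
        row.append('%5.2f'%P[...,2][k].max() if k.any() else '  -  ')
    print('%.1f'%x0,' '.join(row))
# reader fit: white housing top pts z~.087, 
k=(d>0)&(abs(P[...,2]-.087)<.006)&(abs(P[...,0]-.62)<.12)&(abs(P[...,1]+.24)<.12)
r=cv2.minAreaRect(P[k][:,:2].astype(np.float32)*1000);print(r,k.sum())
E
```

```text
0.2  0.01  0.01  0.01  0.01 -0.78 -0.77 -0.76 -0.77 -0.77 -0.01  0.04  0.01  0.01  0.07  0.14  0.11
0.3  0.04  0.04  0.02  0.01  0.01  0.01  0.02  0.00 -0.78  0.04  0.05  0.11  0.12  0.13  0.18   -  
0.4  0.04  0.05  0.02  0.02  0.08  0.07  0.06  0.02  0.03  0.03  0.03  0.12  0.12  0.14  0.21   -  
0.5  0.04  0.04  0.02  0.05  0.07  0.10  0.09  0.61  0.02  0.03  0.08  0.09  0.07  0.01  0.16  0.14
0.6  0.04  0.05  0.02  0.01  0.12  0.12  0.66  0.66  0.66  0.66  0.64  0.61  0.02  0.01  0.01  0.02
0.7  0.11  0.11  0.02  0.01  0.09  0.12  0.66  0.66  0.66  0.66  0.66  0.66  0.65  0.02  0.02  0.02
0.8  0.11  0.15  0.19  0.16  0.12  0.17  0.66  0.69  0.70  0.73  0.75  0.74  0.00  0.01  0.02  0.02
0.9  0.60  0.56  0.51  0.47  0.11  0.21  0.64  0.65  0.65  0.65   -     -     -    0.01  0.01  0.01
1.0   -     -     -    0.46  0.43  0.39  0.46   -     -     -     -     -     -     -    0.01  0.02
1.1   -     -     -     -     -     -     -     -     -     -     -     -     -     -    0.01  0.07
((668.5967407226562, -212.75196838378906), (218.59536743164062, 156.22096252441406), 63.26150894165039) 910
```

View pics/top0.png

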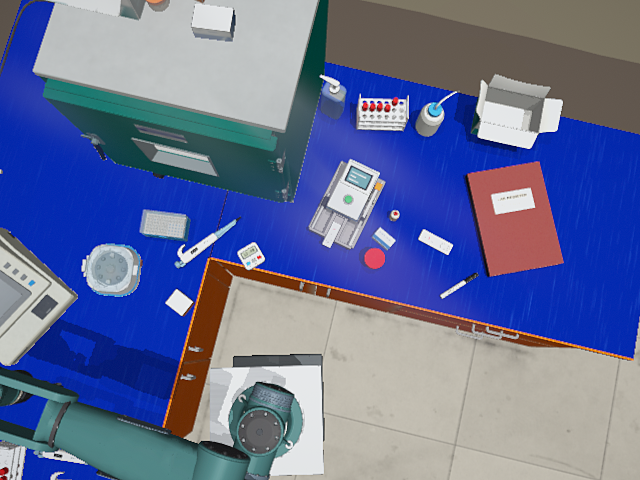

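```bash
python3 - <<'E'
from h import *
z=np.load('/tmp/top0.npz');d=z['d'];c={k:z[k] for k in z.files}
f=240/np.tan(np.radians(c['vfov'])/2)
v,u=np.mgrid[:480,:640]
P=np.stack([(u-c['cx'])/f*d,(v-c['cy'])/f*d,d],-1)@c['cam_to_world'][:3,:3].T+c['cam_to_world'][:3,3]
m=(d>0)&(P[...,2]>.2)&(P[...,0]>.4)&(P[...,0]<.9)&(abs(P[...,1])<.35)
print(cv2.convexHull(P[m][:,:2].astype(np.float32)).squeeze().round(3))
E
python3 -m crank '-22 -30 0 0 0 0 0; -22 -30 0 0 0 0 0; -22 -30 0 0 0 0 0; -22 -30 0 0 0 0 0; -22 -30 0 0 0 0 0' 20
```

```text
[[ 0.9    0.032]
 [ 0.9    0.084]
 [ 0.9    0.11 ]
 [ 0.896  0.345]
 [ 0.895  0.348]
 [ 0.893  0.349]
 [ 0.892  0.35 ]
 [ 0.888  0.35 ]
 [ 0.865  0.35 ]
 [ 0.724  0.35 ]
 [ 0.707  0.35 ]
 [ 0.706  0.35 ]
 [ 0.705  0.349]
 [ 0.705  0.349]
 [ 0.704  0.348]
 [ 0.677  0.256]
 [ 0.587 -0.076]
 [ 0.587 -0.077]
 [ 0.59  -0.081]
 [ 0.623 -0.093]
 [ 0.631 -0.096]
 [ 0.674 -0.107]
 [ 0.75  -0.128]
 [ 0.846 -0.154]
 [ 0.883 -0.164]
 [ 0.898 -0.167]
 [ 0.898 -0.168]
 [ 0.899 -0.168]
 [ 0.899 -0.168]
 [ 0.9   -0.167]]
t: 1.45
position: [0.2043, 0.3599, 0.2564]
ee_rot: [0.122, 0.992, 0.0, 0.0]
ft_force: [0.3, -0.2, -0.1]
grip_width: 0.0125
```

```bash
python3 -m crank '-22 -30 0 0 0 0 0; -22 -30 0 0 0 0 0; -22 -30 0 0 0 0 0; -22 -30 0 0 0 0 0; -22 -30 0 0 0 0 0'; python3 -m crank '-22 -30 0 0 0 0.04 0; -22 -30 0 0 0 0.04 0; -22 -30 0 0 0 0.04 0; -22 -30 0 0 0 0.04 0; -22 -30 0 0 0 0 0'
```

```text
t: 1.95
position: [0.2744, 0.1876, 0.2566]
ee_rot: [0.122, 0.992, 0.0, 0.001]
ft_force: [1.3, 0.2, 0.3]
grip_width: 0.0001
t: 2.45
position: [0.3305, 0.0104, 0.2566]
ee_rot: [0.202, 0.979, 0.0, 0.001]
ft_force: [0.3, -0.6, -0.3]
grip_width: -0.0003
```

```bash
python3 - <<'E'
from h import *
s=arm.observe();print(s['t'],s['position'],s['ee_rot'],s['q'])
E
```

```text
2.45 [0.33048705 0.01040935 0.25660272] [2.01862707e-01 9.79413590e-01 1.65280734e-04 6.62526350e-04] [-1.40765556e-01 -4.23353540e-01  1.80623306e+00  2.51527418e-04
  1.75737001e+00 -1.30499615e+00]
```

```bash
python3 -m crank '-28 -24 10 0 0 0 0; -28 -24 10 0 0 0 0; -28 -24 10 0 0 0 0; -28 -24 10 0 0 0 0; -26 -22 10 0 0 0 0'; python3 -m crank '0 0 0 0 0 0 0;0 0 0 0 0 0 0'; python3 - <<'E'
from h import *
s=arm.observe();print(s['t'],s['position'],s['ee_rot'],s['ft_force'],s['q'])
Z={'tray_front':.042,'nest':.042,'cassette':.042,'start_top':.0955}
for n in ['wrist','top']:
    p,d,c=cap(n,n+'1')
    for t in Z:
        for r in pinpoint(n,t)[:2]:
            print(t,round(r['confidence'],2),np.round(r['position'],1),atz(c,*r['position'],n,Z[t]).round(4))
E
```

```text
t: 2.95
position: [0.411, -0.1527, 0.206]
ee_rot: [0.202, 0.979, -0.0, 0.0]
ft_force: [0.5, 0.7, 1.2]
grip_width: -0.0001
t: 3.15
position: [0.4103, -0.1511, 0.2058]
ee_rot: [0.202, 0.979, 0.001, -0.001]
ft_force: [-0.1, 0.9, 0.3]
grip_width: -0.0001
3.15 [ 0.41029315 -0.15108306  0.20582371] [ 2.02140657e-01  9.79355990e-01  5.14895230e-04 -8.57330434e-04] [-0.09239556  0.93100582  0.33194886] [-4.82998161e-01 -1.51076658e-01  1.70222794e+00  5.17003030e-04
  1.59237356e+00 -1.64669721e+00]
cassette 0.9 [ 97.4 382.6] [ 0.4799 -0.4628  0.042 ]
tray_front 0.63 [328.8 236.3] [ 0.5138 -0.1951  0.042 ]
nest 0.92 [334.2 225. ] [ 0.5466 -0.2117  0.042 ]
nest 0.41 [206.2 241.1] [0.5087 0.1584 0.042 ]
cassette 0.88 [432.9 243.1] [ 0.4863 -0.4953  0.042 ]
cassette 0.69 [332.  234.5] [ 0.5189 -0.2045  0.042 ]
start_top 0.57 [345.8 200.3] [ 0.6068 -0.2443  0.0955]
```

View pics/wrist1.png

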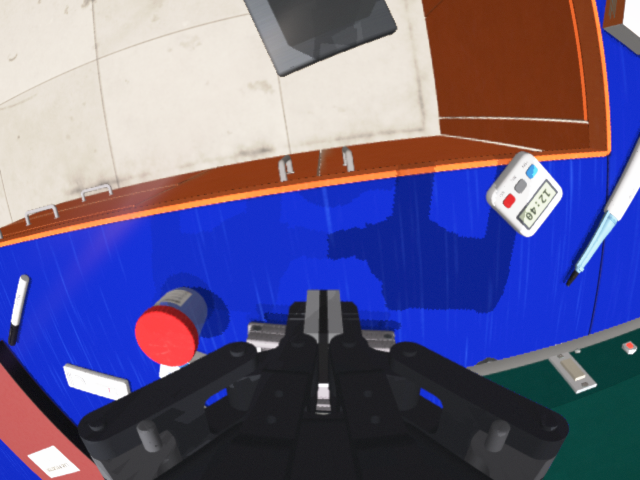

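The wrist view shows only the robot side (cup at (168,325), timer at (525,195)); the gripper hides the reader. I therefore measure the key by its colour and the edges in the top picture.

```bash
python3 - <<'E'
from h import *
for n in ['top','side']:
    a=cv2.imread(f'pics/{n}0.png');z=np.load(f'/tmp/{n}0.npz');c={k:z[k] for k in z.files}
    h=cv2.cvtColor(a,cv2.COLOR_BGR2HSV)
    m=(cv2.inRange(h,(50,100,90),(80,255,255)))
    if n=='top': m[:190]=0;m[210:]=0;m[:,:335]=0;m[:,360:]=0
    else: m[:230]=0;m[260:]=0;m[:,:365]=0;m[:,395:]=0
    v,u=np.nonzero(m);print(n,len(u),u.mean(),v.mean(),atz(c,u.mean(),v.mean(),n,.0935))
    if n=='top':
        C=c
        for (x,y) in [(287,280),(440,352),(350,207),(466,251),(332,342),(363,352),(355,347)]:
            print((x,y),atz(c,x/3.6+230-.5,y/3.6+150-.5,n,.087 if y in(207,251) else .05).round(4))
b=cv2.imread('pics/top0.png')[185:260,300:400];cv2.imwrite('pics/t0d.png',cv2.resize(b,None,fx=8,fy=8,interpolation=cv2.INTER_CUBIC))
E
```

```text
top 38 347.8421052631579 198.78947368421052 [ 0.61148666 -0.25034864  0.0935    ]
(287, 280) [ 0.5402 -0.1391  0.05  ]
(440, 352) [ 0.4789 -0.2596  0.05  ]
(350, 207) [ 0.5906 -0.19    0.087 ]
(466, 251) [ 0.5531 -0.2802  0.087 ]
(332, 342) [ 0.4891 -0.1737  0.05  ]
(363, 352) [ 0.4804 -0.1982  0.05  ]
(355, 347) [ 0.4846 -0.1919  0.05  ]
side 21 380.6190476190476 246.57142857142858 [ 0.61158573 -0.25387481  0.0935    ]
```

View pics/t0d.png

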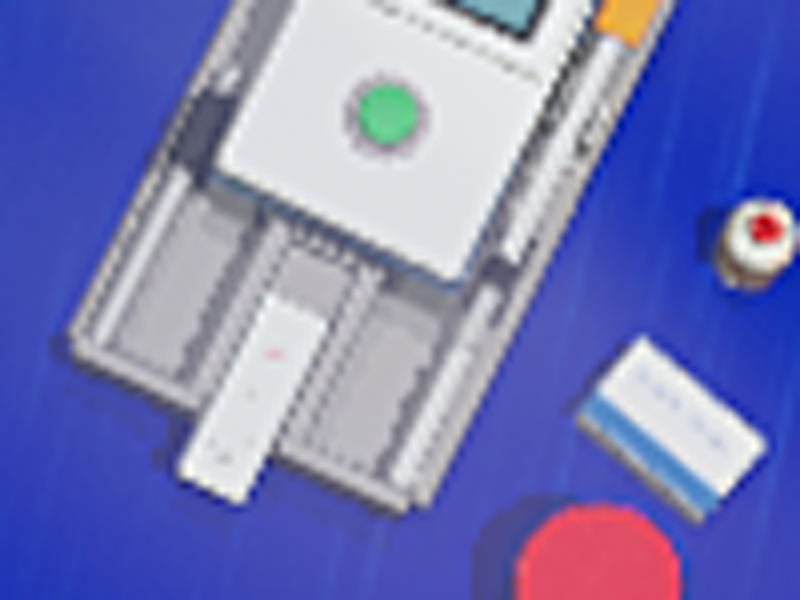

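```bash
python3 - <<'E'
from h import *
z=np.load(f'/tmp/top0.npz');c={k:z[k] for k in z.files}
g=lambda x,y,zz:atz(c,(x+.5)/8+300-.5,(y+.5)/8+185-.5,'top',zz)[:2]
def L(a,b,zz,nm):
    A,B=g(*a,zz),g(*b,zz);e=B-A;print(nm,A.round(4),B.round(4),np.hypot(*e).round(4),np.degrees(np.arctan2(e[1],e[0])).round(1))
L((178,462),(275,295),.05,'casL');L((243,500),(328,322),.05,'casR');L((430,505),(600,165),.03,'baseR')
L((215,172),(300,0),.087,'hL');L((460,283),(560,85),.087,'hR')
L((75,345),(405,510),.056,'front');L((215,172),(460,283),.087,'hf')
# grid lines from depth: fit housing-top plane region
d=z['d'];f=240/np.tan(np.radians(c['vfov'])/2)
a=cv2.imread('pics/top0.png');h=cv2.cvtColor(a,cv2.COLOR_BGR2HSV)
v,u=np.mgrid[:480,:640]
# plain non-blue mask of reader: base outline
m=cv2.inRange(h,(105,150,50),(130,255,255))==0
m=m.astype(np.uint8);m[:158]=0;m[255:]=0;m[:,:300]=0;m[:,390:]=0
n,lab,st,ce=cv2.connectedComponentsWithStats(m);i=lab[199,348];print(st[i])
pts=np.argwhere(lab==i)[:,::-1]
w=np.array([atz(c,x,y,'top',.03)[:2] for x,y in pts])*1000
print(cv2.minAreaRect(w.astype(np.float32)))
E
```

```text
casL [ 0.4955 -0.1742] [ 0.5556 -0.2109] 0.0705 -31.4
casR [ 0.4811 -0.1971] [ 0.5452 -0.2297] 0.072 -27.0
baseR [ 0.4806 -0.2656] [ 0.605  -0.3326] 0.1413 -28.3
hL [ 0.5934 -0.1893] [ 0.6553 -0.2215] 0.0698 -27.5
hR [ 0.5511 -0.2748] [ 0.622 -0.313] 0.0805 -28.4
front [ 0.538  -0.1383] [ 0.4751 -0.2546] 0.1323 -118.4
hf [ 0.5934 -0.1893] [ 0.5511 -0.2748] 0.0953 -116.3
[ 306  159   84   96 5039]
((585.8414916992188, -288.6730041503906), (243.62094116210938, 270.96795654296875), 62.41157531738281)
```

```bash
python3 -m crank '0 3 30 0 0 0.04 0; 0 3 30 0 0 0.04 0; 0 0 30 0 0 0 0; 0 0 30 0 0 0 0; 0 0 28 0 0 0 0'; python3 -m crank '0 0 0 0 0 0 0;0 0 0 0 0 0 0'; python3 - <<'E'
from h import *
s=arm.observe();P=np.array(s['position']);print(s['t'],P,s['ee_rot'],s['ft_force']);th=np.radians(-28)
print('s',P[0]*np.cos(th)+P[1]*np.sin(th),'lat',-P[0]*np.sin(th)+P[1]*np.cos(th))
from scipy.spatial.transform import Rotation as R
print(R.from_quat(s['ee_rot']).as_matrix().round(4))
for n in ['top','side']: cap(n,n+'2')
a=cv2.imread('pics/top2.png')[170:270,290:410];b=cv2.imread('pics/side2.png')[210:310,300:440]
cv2.imwrite('pics/c2.png',np.vstack([cv2.resize(a,(360,300),interpolation=2),cv2.resize(b,(360,257),interpolation=2)]))
E
```

```text
t: 4.15
position: [0.4128, -0.1452, 0.0571]
ee_rot: [0.24, 0.971, 0.0, 0.0]
ft_force: [0.6, 0.2, -0.2]
grip_width: -0.0004
t: 4.35
position: [0.413, -0.1454, 0.0585]
ee_rot: [0.24, 0.971, 0.0, -0.0]
ft_force: [-0.1, -0.6, 0.7]
grip_width: -0.0001
4.35 [ 0.41300496 -0.14541187  0.05853142] [ 2.40475095e-01  9.70655246e-01  1.19937732e-04 -3.27180950e-04] [-0.10831904 -0.63351054  0.6774472 ]
s 0.4329284750916995 lat 0.06550302437588765
[[-8.843e-01  4.668e-01 -6.000e-04]
 [ 4.668e-01  8.843e-01  4.000e-04]
 [ 7.000e-04  1.000e-04 -1.000e+00]]
```

View pics/c2.png

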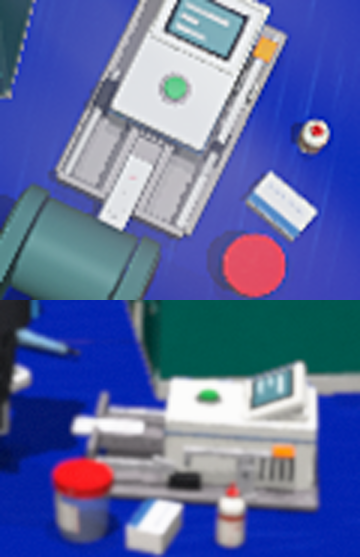

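The fingers (gripper at the lower left) are lined up on the cassette, 60–80 mm before it. Now I advance.

```bash
python3 -m crank '-15 0 0 0 0 0 0; -20 0 0 0 0 0 0; -15 0 0 0 0 0 0; -10 0 0 0 0 0 0; -5 0 0 0 0 0 0'; python3 -m crank '-5 0 0 0 0 0 0;-5 0 0 0 0 0 0;-5 0 0 0 0 0 0;-4 0 0 0 0 0 0;-4 0 0 0 0 0 0';  python3 -m crank '-4 0 0 0 0 0 0;-3 0 0 0 0 0 0;-2 0 0 0 0 0 0'
```

```text
t: 4.95
position: [0.472, -0.1766, 0.0598]
ee_rot: [0.241, 0.971, -0.0, 0.001]
ft_force: [-0.2, 0.0, 0.7]
grip_width: 0.0003
t: 5.45
position: [0.491, -0.1866, 0.0582]
ee_rot: [0.24, 0.971, 0.0, -0.0]
ft_force: [-0.0, 0.3, 0.7]
grip_width: 0.0002
t: 5.75
position: [0.4981, -0.1904, 0.0581]
ee_rot: [0.24, 0.971, 0.0, -0.001]
ft_force: [-3.5, 2.1, 2.8]
grip_width: -0.0003
```

```bash
python3 - <<'E'
from h import *
s=arm.observe();P=np.array(s['position']);print(s['t'],P,s['ft_force']);th=np.radians(-28)
print('s',P[0]*np.cos(th)+P[1]*np.sin(th),'lat',-P[0]*np.sin(th)+P[1]*np.cos(th))
for n in ['top','side']: cap(n,n+'3')
a=cv2.imread('pics/top3.png')[170:270,290:410];b=cv2.imread('pics/side3.png')[210:310,300:440]
cv2.imwrite('pics/c3.png',np.hstack([cv2.resize(a,(360,300),interpolation=2),cv2.resize(b,(420,300),interpolation=2)]))
E
```

```text
5.75 [ 0.49810037 -0.19036279  0.05813161] [-3.45799102  2.13123716  2.82898998]
s 0.5291664404552927 lat 0.06576359059307085
```

View pics/c3.png

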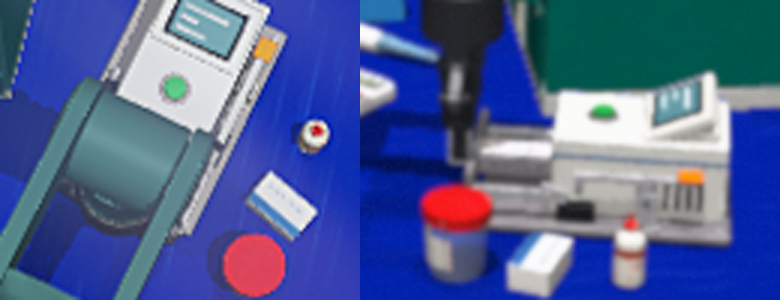

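The fingertip is on the tray's front face (about 4 N of force), with the cassette flush. Now I push the tray in.

```bash
python3 -m crank '-8 0 0 0 0 0 0; -8 0 0 0 0 0 0; -8 0 0 0 0 0 0; -8 0 0 0 0 0 0; -8 0 0 0 0 0 0'; python3 -m crank '-6 0 0 0 0 0 0;-4 0 0 0 0 0 0;-2 0 0 0 0 0 0;0 0 0 0 0 0 0'; python3 - <<'E'
from h import *
s=arm.observe();P=np.array(s['position']);print(s['t'],P,s['ft_force']);th=np.radians(-28)
print('s',P[0]*np.cos(th)+P[1]*np.sin(th),'lat',-P[0]*np.sin(th)+P[1]*np.cos(th))
E
```

```text
t: 6.35
position: [0.5326, -0.2084, 0.0579]
ee_rot: [0.24, 0.971, 0.001, -0.003]
ft_force: [-6.3, 3.5, 3.5]
grip_width: -0.0002
t: 6.75
position: [0.5439, -0.2143, 0.0579]
ee_rot: [0.24, 0.971, 0.001, -0.002]
ft_force: [-5.2, 2.1, 3.0]
grip_width: -0.0001
6.75 [ 0.54390952 -0.21432109  0.0579082 ] [-5.16659605  2.14306922  3.03578308]
s 0.5808612544467973 lat 0.06611576485198684
```

```bash
python3 -m crank '3 0 0 0 0 0 0; 5 0 0 0 0 0 0; 4 0 0 0 0 0 0; 4 0 0 0 0 0 0; 4 0 0 0 0 0 0'; python3 -m crank '6 0 0 0 0 0 0;10 0 0 0 0 0 0;15 0 0 0 0 0 0;20 0 0 0 0 0 0;20 0 0 0 0 0 0'; python3 -m crank '15 0 0 0 0 0 0;0 0 0 0 0 0 0'; python3 - <<'E'
from h import *
s=arm.observe();P=np.array(s['position']);print(s['t'],P,s['ft_force']);th=np.radians(-28)
print('s',P[0]*np.cos(th)+P[1]*np.sin(th),'lat',-P[0]*np.sin(th)+P[1]*np.cos(th))
for n in ['top','side']: cap(n,n+'4')
a=cv2.imread('pics/top4.png')[170:270,290:410];b=cv2.imread('pics/side4.png')[210:310,300:440]
cv2.imwrite('pics/c4.png',np.hstack([cv2.resize(a,(360,300),interpolation=2),cv2.resize(b,(420,300),interpolation=2)]))
E
```

```text
t: 7.25
position: [0.5275, -0.2061, 0.0585]
ee_rot: [0.24, 0.971, -0.0, 0.001]
ft_force: [0.4, -0.0, 0.7]
grip_width: -0.0003
t: 7.75
position: [0.4637, -0.1723, 0.0584]
ee_rot: [0.241, 0.971, -0.0, 0.001]
ft_force: [-0.0, 0.9, 0.7]
grip_width: 0.0002
t: 7.95
position: [0.4495, -0.1647, 0.0581]
ee_rot: [0.24, 0.971, 0.0, -0.0]
ft_force: [0.8, -0.1, 0.2]
grip_width: -0.0
7.95 [ 0.44947458 -0.16470897  0.05814745] [ 0.82223333 -0.14233977  0.15534451]
s 0.4741886718326919 lat 0.06558614506858748
```

View pics/c4.png

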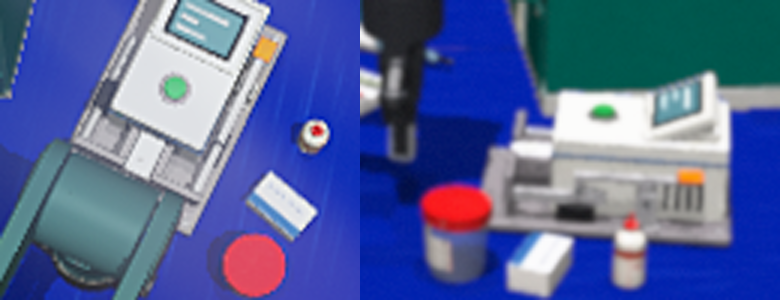

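```bash
python3 -m crank '10 0 -35 0 0 0 0; 15 0 -35 0 0 0 0; 20 0 -35 0 0 0 0; 20 0 -25 0 0 0 0; 0 0 0 0 0 0 0'; python3 - <<'E'
from h import *
for n in ['top','side']: cap(n,n+'5')
a=cv2.imread('pics/top5.png')[185:260,300:400];b=cv2.imread('pics/side5.png')[225:300,320:420]
cv2.imwrite('pics/c5a.png',cv2.resize(a,(800,600),interpolation=2));cv2.imwrite('pics/c5b.png',cv2.resize(b,(800,600),interpolation=2))
E
```

```text
t: 8.55
position: [0.3953, -0.136, 0.1934]
ee_rot: [0.24, 0.971, -0.001, 0.005]
ft_force: [0.3, -0.9, 1.1]
grip_width: 0.0002
```

View pics/c5a.png

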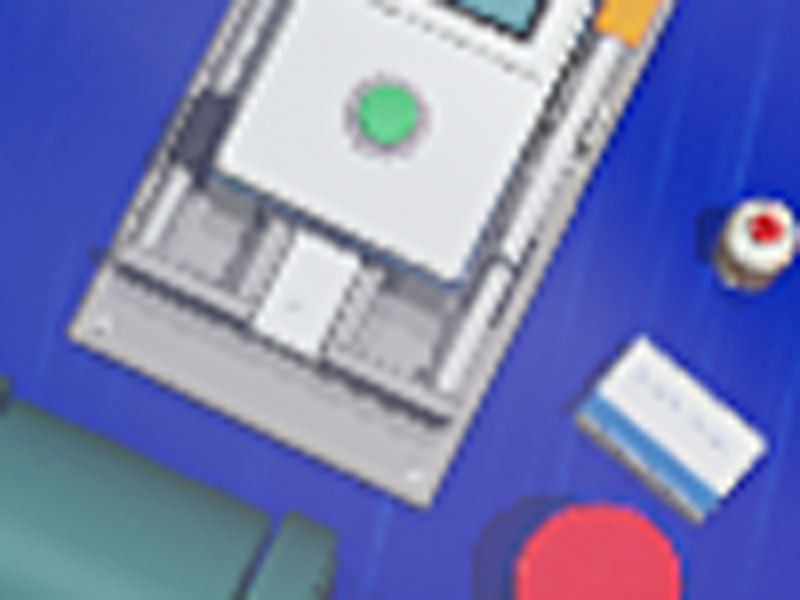

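View pics/c5b.png

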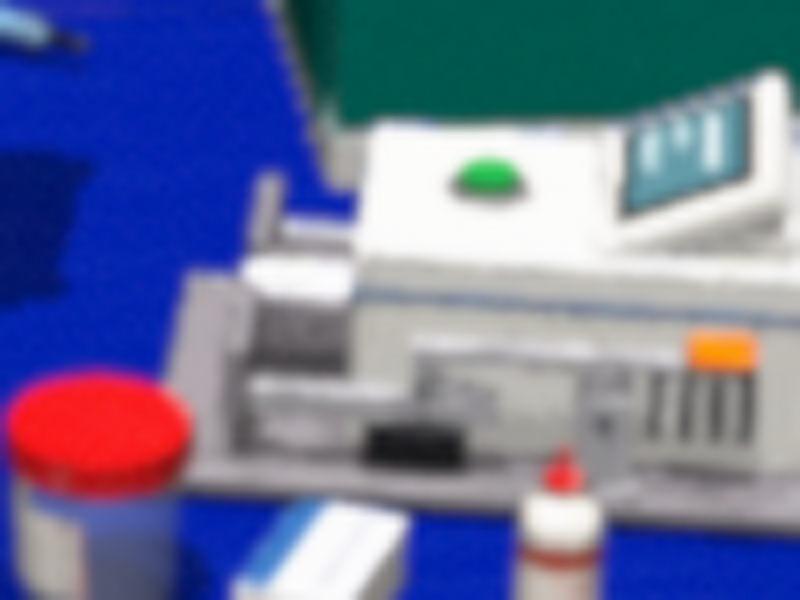

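```bash
python3 - <<'E'
from h import *
z=np.load(f'/tmp/top5.npz');c={k:z[k] for k in z.files};th=np.radians(-28)
def sl(x,y,zz):
    P=atz(c,(x+.5)/8+300-.5,(y+.5)/8+185-.5,'top',zz);return (P[0]*np.cos(th)+P[1]*np.sin(th)).round(4),(-P[0]*np.sin(th)+P[1]*np.cos(th)).round(4)
print('cas',sl(287,342,.05),sl(258,330,.05),sl(318,355,.05));print('front',sl(120,263,.056),sl(245,322,.056),sl(335,365,.056),sl(448,415,.056))
g=cv2.cvtColor(cv2.imread('pics/top5.png'),cv2.COLOR_BGR2GRAY).astype(np.float32)
f=240/np.tan(np.radians(c['vfov'])/2);T=np.linalg.inv(c['cam_to_world'])
def prof(lat,zz):
    o=[]
    for s in np.arange(.560,.592,.002):
        w=np.array([s*np.cos(th)-lat*np.sin(th),s*np.sin(th)+lat*np.cos(th),zz,1]);q=T@w
        u=c['cx']+f*q[0]/q[2];v=c['cy']+f*q[1]/q[2]
        o.append(cv2.remap(g,np.float32([[u]]),np.float32([[v]]),1)[0,0])
    return np.round(o).astype(int)
for lat in(.058,.065,.072):print('c',lat,prof(lat,.05))
for lat in(.02,.035,.095,.11):print('f',lat,prof(lat,.056))
s=arm.observe();P=np.array(s['position']);print(s['t'],P,'s',P[0]*np.cos(th)+P[1]*np.sin(th),'lat',-P[0]*np.sin(th)+P[1]*np.cos(th))
E
```

```text
cas (np.float64(0.576), np.float64(0.0631)) (np.float64(0.5753), np.float64(0.0744)) (np.float64(0.5768), np.float64(0.051))
front (np.float64(0.574), np.float64(0.1294)) (np.float64(0.5747), np.float64(0.0796)) (np.float64(0.5751), np.float64(0.0438)) (np.float64(0.5769), np.float64(-0.0005))
c 0.058 [189 182 176 175 174 162 128 141 213 230 234 230 229 230 230 229]
c 0.065 [187 188 184 177 174 165 136 152 213 229 231 229 228 229 218 216]
c 0.072 [187 182 176 172 174 164 136 154 210 225 229 229 230 229 229 229]
f 0.02 [190 188 182 172 150 114  95 104 146 193 193 189 186 186 190 190]
f 0.035 [191 186 179 176 159 120 100 104 158 186 192 176 177 184 185 182]
f 0.095 [187 180 176 177 157 127  96 108 163 187 186 155 149 165 159 151]
f 0.11 [182 176 174 172 152 117  90 121 164 189 184 164 171 181 186 187]
8.65 [ 0.39449918 -0.13573603  0.18903827] s 0.4120463110161615 lat 0.06535834427668674
```

The cassette front and the tray front agree to within about 1 mm, and the tray front stands 38 mm inward of its start. The tray is latched, so I go to the key.

```bash
python3 -m crank '-20 0 0 0 0 0 0; -40 0 0 0 0 0 0; -50 0 0 0 0 0 0; -50 0 0 0 0 0 0; -45 0 0 0 0 0 0'; python3 -m crank '-30 0 0 0 0 0 0;-11 0 0 0 0 0 0;0 0 15 0 0 0 0;0 0 15 0 0 0 0;0 0 10 0 0 0 0';python3 -m crank '0 0 0 0 0 0 0'; python3 - <<'E'
from h import *
th=np.radians(-28)
s=arm.observe();P=np.array(s['position']);print(s['t'],P,s['ee_rot'],'s',P[0]*np.cos(th)+P[1]*np.sin(th),'lat',-P[0]*np.sin(th)+P[1]*np.cos(th),s['ft_force'])
for n in ['side','wrist']: cap(n,n+'6')
b=cv2.imread('pics/side6.png')[205:295,320:440]
cv2.imwrite('pics/c6b.png',cv2.resize(b,(800,600),interpolation=2))
E
```

```text
t: 9.15
position: [0.5767, -0.2322, 0.1848]
ee_rot: [0.241, 0.971, 0.0, -0.002]
ft_force: [-0.2, 0.7, -0.2]
grip_width: 0.0
t: 9.65
position: [0.6094, -0.2491, 0.144]
ee_rot: [0.24, 0.971, 0.001, -0.003]
ft_force: [0.3, 0.5, 0.5]
grip_width: 0.0003
t: 9.75
position: [0.609, -0.2489, 0.1443]
ee_rot: [0.24, 0.971, 0.001, -0.003]
ft_force: [-0.5, 1.0, 0.7]
grip_width: 0.0001
9.75 [ 0.60897359 -0.24889543  0.14426923] [ 2.40453186e-01  9.70654565e-01  8.26075716e-04 -3.36143402e-03] s 0.6545410957571391 lat 0.06613415987595223 [-0.48308195  1.04935222  0.68656699]
```

View pics/c6b.png

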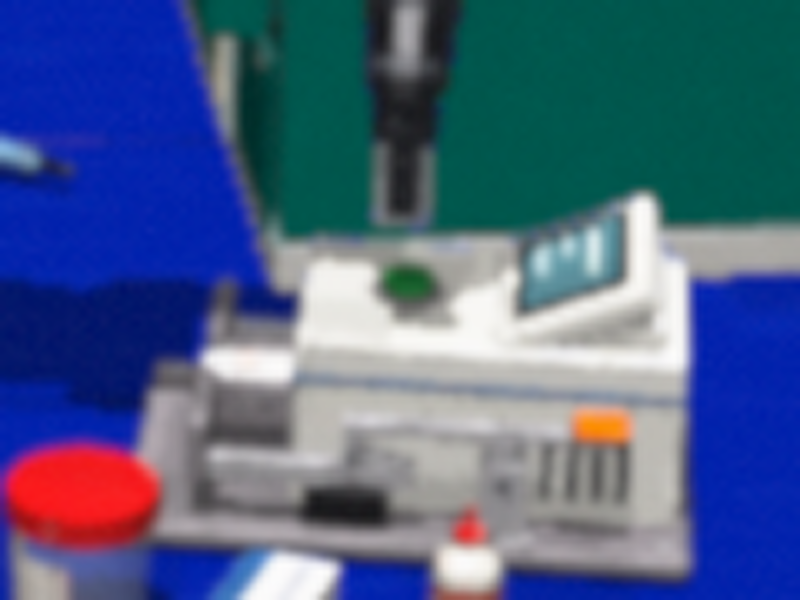

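View pics/wrist6.png

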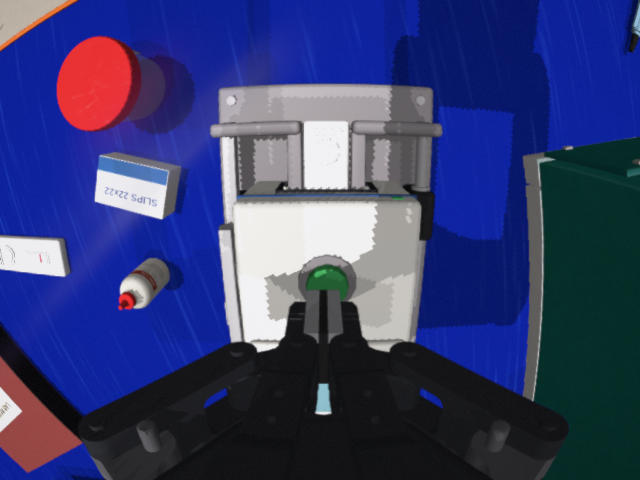

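The fingertips (wrist view, (323,295)) stand right over the green key (325,278), and the cassette lies flush in the latched tray. Now I press.

```bash
python3 -m crank '-3 0 10 0 0 0 0; 0 0 10 0 0 0 0; 0 0 3 0 0 0 0; 0 0 2 0 0 0 0; 0 0 2 0 0 0 0'; python3 -m crank '0 0 1 0 0 0 0;0 0 1 0 0 0 0; 0 0 0 0 0 0 0'
```

```text
t: 10.35
position: [0.6138, -0.2515, 0.1211]
ee_rot: [0.24, 0.971, 0.0, 0.0]
ft_force: [-0.7, 0.2, -0.2]
grip_width: 0.0005
t: 10.65
position: [0.6138, -0.2515, 0.1199]
ee_rot: [0.24, 0.971, -0.0, 0.0]
ft_force: [-1.3, 1.2, 2.1]
grip_width: 0.0
```

```bash
python3 -m crank '0 0 2 0 0 0 0; 0 0 1.5 0 0 0 0; 0 0 1 0 0 0 0; 0 0 0 0 0 0 0'
```

```text
t: 11.05
position: [0.614, -0.2516, 0.1156]
ee_rot: [0.241, 0.971, -0.0, 0.001]
ft_force: [-0.6, 0.2, 4.8]
grip_width: 0.0001
```

```bash
python3 -m crank '0 0 1 0 0 0 0; 0 0 0 0 0 0 0;0 0 0 0 0 0 0'; python3 -m crank '0 0 -3 0 0 0 0; 0 0 -5 0 0 0 0; 0 0 -20 0 0 0 0; 0 0 -40 0 0 0 0; 0 0 -20 0 0 0 0'; python3 -m crank '30 0 0 0 0 0 0; 40 0 0 0 0 0 0; 40 0 0 0 0 0 0;40 0 0 0 0 0 0;20 0 0 0 0 0 0'; python3 -m crank '30 0 0 0 0 0 0; 30 0 0 0 0 0 0;0 0 0 0 0 0 0;0 0 0 0 0 0 0'; python3 - <<'E'
from h import *
for n in ['top','side']: cap(n,n+'7')
a=cv2.imread('pics/top7.png')[185:260,300:400];b=cv2.imread('pics/side7.png')[225:300,320:420]
cv2.imwrite('pics/c7.png',np.hstack([cv2.resize(a,(400,300),interpolation=2),cv2.resize(b,(400,300),interpolation=2)]))
z=np.load(f'/tmp/top7.npz');c={k:z[k] for k in z.files};th=np.radians(-28)
g=cv2.cvtColor(cv2.imread('pics/top7.png'),cv2.COLOR_BGR2GRAY).astype(np.float32)
f=240/np.tan(np.radians(c['vfov'])/2);T=np.linalg.inv(c['cam_to_world'])
def prof(lat,zz):
    o=[]
    for s in np.arange(.560,.592,.002):
        w=np.array([s*np.cos(th)-lat*np.sin(th),s*np.sin(th)+lat*np.cos(th),zz,1]);q=T@w
        o.append(cv2.remap(g,np.float32([[c['cx']+f*q[0]/q[2]]]),np.float32([[c['cy']+f*q[1]/q[2]]]),1)[0,0])
    return np.round(o).astype(int)
print(prof(.065,.05),prof(.02,.056))
E
```

```text
t: 11.35
position: [0.614, -0.2516, 0.1156]
ee_rot: [0.24, 0.971, -0.0, 0.001]
ft_force: [-3.5, 1.0, 7.5]
grip_width: 0.0002
t: 11.85
position: [0.6145, -0.2519, 0.2043]
ee_rot: [0.241, 0.971, -0.0, 0.002]
ft_force: [0.7, -0.7, 1.1]
grip_width: 0.0001
t: 12.35
position: [0.461, -0.1707, 0.201]
ee_rot: [0.24, 0.971, 0.0, -0.001]
ft_force: [-0.0, -0.2, 0.2]
grip_width: 0.0
t: 12.75
position: [0.4103, -0.144, 0.2016]
ee_rot: [0.24, 0.971, -0.0, 0.0]
ft_force: [0.5, -0.6, 1.0]
grip_width: 0.0001
[188 188 184 177 174 164 136 153 213 229 232 229 228 229 218 216] [190 189 182 172 150 114  95 104 145 192 193 190 186 186 190 190]
```

View pics/c7.png

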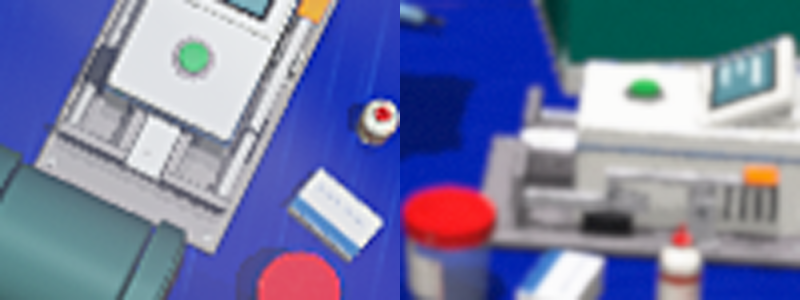

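The key bottomed out (it stopped moving at 7.5 N) and is up again. The tray and cassette look unchanged since latching, and the arm is clear. I hand in.

```bash
python3 -c "
from workcell import workorder
print(workorder.hand_in())"
```

```text
the job is handed in; nothing more can be done
None
```

The job is done and handed in at about 13 s of the 48 s. The hand-in gives no verdict, so the results below come from my own camera and force readings.

- **Cassette:** I pushed it with the shut fingertips until they met the tray's front face, at about 4 N. In the top picture its end was flush with the tray's front to about 1 mm after latching.
- **Tray:** I pushed it in about 52 mm and backed off slowly. It stayed by itself 38 mm in, the reading position, with no force left on the fingers.
- **Start key:** I pressed it to its bottom, where it stopped moving at 7.5 N. After release it was up again in the picture.
- **Last check:** The brightness profiles across the tray and cassette fronts matched those taken before the key press. The cup, carton and dropper had not visibly moved, and the arm stood clear of everything.

**Disagreements:** `pinpoint` put the key and the cassette some 5–10 mm off, and its points gave a reader angle of -24° instead of -28°. I used the key's colour and the edges in the top picture instead, and the contacts agreed with those. The wrist camera could not see the reader on the approach, so the push was lined up from the top camera alone.

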